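Sort the desk handful into the organiser set

TASK

Sort the loose handful on the desk into the wooden organisers: lay the two markers in the long tray, one flat in each bay, lay the two battery cells in the short tray, one flat in each bay, and stand the glue stick upright in the round holder. Leave the mint tin and the eraser where they are.

Things in the scene. Friction and masses are not known exactly. Their poses are not given: they have to be found in the camera images.
- marker_1_mid (a point): a slim felt marker lying flat, black with a yellow cap end, 124 mm long (along its x), 13 mm wide and 14 mm high; the point is its centre, 7 mm above its underside. Its y axis lies level across it.
- marker_2_mid (a point): a slim felt marker lying flat, black with an orange cap end, 124 mm long (along its x), 13 mm wide and 14 mm high; the point is its centre, 7 mm above its underside. Its y axis lies level across it.
- cell_1_mid (a point): an AA battery cell lying flat, black with a red end, 50 mm long (along its x), 14 mm wide and high; the point is its centre, 7 mm above its underside. Its y axis lies level across it; which way its ends point does not matter.
- cell_2_mid (a point): an AA battery cell lying flat, black with a red end, 50 mm long (along its x), 14 mm wide and high; the point is its centre, 7 mm above its underside. Its y axis lies level across it; which way its ends point does not matter.
- glue_stick_mid (a point): a glue stick standing upright, a round tube with its cap on, 26 mm across and 76 mm tall; the point is its centre, 38 mm above its underside; its z axis runs up along the tube. To set it in the holder, hold it at or above this point.
- pen_tray: the long two-bay tray, brown wood with grey felt lining, fixed to the desk, 158 x 110 mm outside, walls 5 mm thick, 10 mm high. Two equal bays side by side, each 148 mm long (along the tray's x) and 48 mm wide (along its y), centres 26 mm either side of the tray's centre along y, a 4 mm rib between them as high as the walls; bay floors 4 mm above the desk. Origin at the centre of its underside, z up.
- cell_tray: the short two-bay tray, brown wood with grey felt lining, fixed to the desk, 84 x 110 mm outside, walls 5 mm thick, 10 mm high. Two equal bays side by side, each 74 mm long (along the tray's x) and 48 mm wide (along its y), centres 26 mm either side of the tray's centre along y, a 4 mm rib between them as high as the walls; bay floors 4 mm above the desk. Origin at the centre of its underside, z up.
- glue_holder: a low round open holder of brown wood lined with grey felt, fixed to the desk: 62 mm across outside, 52 mm across inside, rim 24 mm above the desk, inner floor 4 mm above the desk. Origin at the centre of its underside, z up.
- mint_tin: a closed green tin with rounded corners, 98 x 62 x 21 mm, loose bystander; origin at the centre of its underside.
- eraser: a block eraser lying flat, white ends in a blue sleeve, 60 x 24 x 13 mm, loose bystander; origin at the centre of its underside.

How it is judged:
By the outcome, as a careful person would: the job done as asked, in the order asked, and still so for the second after the job is handed in, with the robot touching nothing.
It also fails if it takes over 118 s, if anything falls off the work surface, if the arm or the gripper's body presses on something with over 40 N, if the wrist force passes 120 N, or if a joint passes its speed limit or range.

ROBOT

A 6-joint arm with a two-finger parallel gripper is mounted at the origin on a cart in front of the work surface, level with it; the furniture and walls round the work are solid. World frame = base frame: x ahead of the robot, y to its left, z up, the work surface at z = 0. Lengths are in mm, angles in rad, forces in N, time in s.
With the tool pointing down it reaches from about 300 to 775 mm from the base axis. Payload 14.6 kg.
Tool frame: the origin (TCP) lies between the finger pads; the fingertips stand 17 mm ahead of it and the grasp point (between the pads) lies 2 mm behind it; z points along the fingers, y is the line along which they close (so a half turn about z gives the same grasp; the last joint's range is limited). The gripper opens to 85 mm and grips with 20 to 120 N. Pads are 22 mm wide; open, the fingers measure 114 mm over their backs; the gripper's body (76 mm by 85 mm) begins 54 mm behind the grasp point. The pads swing forward as they close: fully open they stand 13 mm farther back than shut.
Start: joints at [1.07, 0.3, 1.521, -0, 1.321, -0.067], TCP at [231.173, 499.048, 248.281] pointing down, gripper open.
Joint ranges: [-3.03, 3.03], [-0.79, 2.21], [0.23, 2.52], [-1.04, 4.18], [0, 3.07], [-2.55, 2.55]. Speed limits (rad/s): [2.22, 2.22, 2.57, 3.14, 3.14, 3.14].

INTERFACE

Orientations are given as a unit quaternion [x, y, z, w].
In Python, from bench import observe, camera, camera_params, finish_job, spot_in gives the robot as it stands.
- The arm moves only by the shell command python3 -m crank 'ROWS' [FORCE]. ROWS is JSON, a list that holds one entry, the list of rows, each a list of 7 numbers: the shift along the tool's x, y, z in m, then the turn, a rotation vector about the tool's x, y, z in rad, then the finger opening in m, from 0 to 0.0854. A call has 1 to 12 rows; each row shifts and turns the commanded pose from where the row before left it, along the tool's axes as they then stand; what a row does not reach is not made up. A row lasts 1/8 s, in which the tool goes at most 62.5 mm and 10.7 degrees, less where a joint would pass 70% of its speed; a pose out of reach is approached as far as the arm can. A call is refused whole if a number of a shift passes 0.0625 or a number of a turn 0.188, either way. A call with a gripper value outside its range is refused whole. The fingers move at their own pace and stop on an object; FORCE is the grip in N (left out, the last holds). Time passes only in rows, so rows that do not move let the fingers close. It gives the time, the measured TCP pose, the force, the opening and the grip force at its end, in the units of the state.
- observe(): the state, without advancing time (a new reading comes with each control period).
- camera(name): name is "scene" or "side" or "wrist"; returns the picture (384x512x3 uint8, red, green, blue); there is no depth.
- camera_params(name): a dict with "camera_matrix" (3x3 intrinsics, pixels), "rvec" (rotation vector, rad) and "tvec" (3), from world to camera coordinates, as OpenCV has them; the wrist camera has in their place "T_tool_cam" (4x4, takes a point from camera to tool coordinates, whose origin is the TCP and whose axes are the flange's). Camera axes: x right, y down, z forward; pixel columns grow to the right and rows downward; lengths in mm; the calibration is good to about 2 mm. A picture is of the moment at which its call begins: read the wrist's pose just before it. camera_params takes no time and is no camera call.
- finish_job(): hands the job in; it is judged then, once.
Trained networks look in the newest picture that a camera, given by its name, has taken for a name from the list of things; names that differ only in an ending like _2 or _b are one class to them, and where a whole thing is asked for, a point or a joint stands for the part that bears it (a point fixed in the world has none). Each returns a list of dicts, best first, with "score" (0 to 1); they miss things now and then, are a little off and sometimes report something else, mostly with a low value. They report only what shows in the picture. A call takes as long as a camera call.
- spot_in(camera, target): "at" ([x, y, z] in mm, in the coordinates of the camera as it stood for that picture, good to about 4 mm: the middle of the surface that is visible of it).
The state is a dict: "clock": time; "joints": joint angles; "dq": joint speeds; "joint_efforts": joint torques, N m; "tcp_pos": TCP position; "eef_rot": TCP orientation; "contact_force": force on the tool from outside, world axes, zero at the start; "torque": the same for the moment, N m; "width": opening from 0.0 (shut) to 1.0 (fully open); "grasp_force": force on a finger pad.
Only numpy, scipy, OpenCV 4.12 (cv2) and the standard library are available. Lean on these libraries where they do the work, as an engineer would, in place of code of your own. Each camera call takes 0.05 s, during which the arm holds its last target. There are 200 camera calls.

## Working session

There is one attempt and no reset: what is moved stays moved. The work goes in short steps, Python scripts to look and compute and a shell command to move; the robot and the scene stay as the last step left them, time stands still between calls to the robot, and variables do not carry over. Pictures are saved under pics/ and viewed, at most 14 in all, crops included, and the job is handed in when it is done.

```bash
mkdir -p pics; ls
cat > h.py <<'E'
import numpy as np, cv2
from scipy.spatial.transform import Rotation as R
from bench import observe, camera, camera_params, finish_job, spot_in
def T_cam(name):
    "world<-cam"
    p=camera_params(name); T=np.eye(4)
    if name=="wrist":
        s=observe(); T[:3,:3]=R.from_quat(s["eef_rot"]).as_matrix(); T[:3,3]=s["tcp_pos"]
        return T@np.array(p["T_tool_cam"])
    M=np.eye(4); M[:3,:3]=cv2.Rodrigues(np.array(p["rvec"],float))[0]; M[:3,3]=np.ravel(p["tvec"])
    return np.linalg.inv(M)
def snap(name,fn=None):
    T=T_cam(name); im=camera(name)
    if fn: cv2.imwrite("pics/"+fn,cv2.cvtColor(im,cv2.COLOR_RGB2BGR))
    return im,T,np.array(camera_params(name)["camera_matrix"])
def px2w(T,K,uv,z):
    "pixels to world points on plane z"
    uv=np.atleast_2d(np.array(uv,float)); d=(T[:3,:3]@np.linalg.inv(K)@np.c_[uv,np.ones(len(uv))].T).T
    return T[:3,3]+d*((z-T[2,3])/d[:,2])[:,None]
def w2px(T,K,p):
    c=np.linalg.inv(T)@np.r_[p,1]; q=K@c[:3]; return (q[:2]/q[2]).round(1)
E
python3 - <<'E'
from h import *
s=observe(); print({k:np.round(v,3).tolist() for k,v in s.items()})
print(R.from_quat(s["eef_rot"]).as_matrix().round(3).tolist())
print(np.round(camera_params("wrist")["T_tool_cam"],3).tolist())
for n in ("scene","side"):
    im,T,K=snap(n,n+"0.png"); print(n,T[:3,3].round())
    for t in ["marker_1_mid","cell_1_mid","glue_stick_mid","pen_tray","cell_tray","glue_holder","mint_tin","eraser"]:
        for d in spot_in(n,t):
            p=(T@np.r_[d["at"],1])[:3]; print(t,round(d["score"],2),p.round(),w2px(T,K,p))
E
```

```text
pics
{'clock': 0.0, 'joints': [1.07, 0.3, 1.522, -0.0, 1.321, -0.067], 'dq': [-0.002, 0.0, 0.001, 0.001, -0.002, -0.002], 'joint_efforts': [-0.001, -54.353, -36.177, -0.0, 0.004, 0.0], 'tcp_pos': [231.082, 498.858, 247.724], 'eef_rot': [0.215, 0.977, -0.001, -0.0], 'contact_force': [-0.576, 0.468, 0.107], 'torque': [-0.009, -0.005, 0.016], 'grasp_force': 0.0, 'width': 0.998}
[[-0.907, 0.42, -0.001], [0.42, 0.907, -0.001], [0.0, -0.001, -1.0]]
[[-0.001, -0.956, -0.294, 73.58], [1.0, -0.001, 0.001, 0.446], [-0.001, -0.294, 0.956, -125.325], [0.0, 0.0, 0.0, 1.0]]
scene [  38. -267.  785.]
marker_1_mid 0.63 [434. -38.  11.] [245.4 253.4]
marker_1_mid 0.27 [ 532. -308.    4.] [361.8 268. ]
cell_1_mid 0.6 [ 442. -160.   14.] [291.9 270.6]
glue_stick_mid 0.72 [428. 351.  48.] [118.8 191.2]
pen_tray 0.8 [ 532. -309.    5.] [362.6 267.8]
cell_tray 0.67 [ 766. -166.   16.] [337.7 181.7]
cell_tray 0.65 [ 638. -138.    4.] [312.6 211.7]
glue_holder 0.87 [641.  93.  11.] [239.5 180.9]
mint_tin 0.66 [766. -33.  19.] [295.8 165.7]
eraser 0.46 [ 764. -166.   14.] [337.4 182.4]
side [385. 945. 752.]
marker_1_mid 0.46 [442. -33.  12.] [303.6 202.1]
marker_1_mid 0.24 [771. -18.  19.] [203.4 189. ]
cell_1_mid 0.57 [ 445. -151.    5.] [306.8 183. ]
glue_stick_mid 0.74 [ 447. -151.    4.] [306.1 183.3]
glue_stick_mid 0.66 [434. 367.  50.] [287.5 292.6]
pen_tray 0.92 [ 541. -305.    7.] [286.1 157. ]
cell_tray 0.86 [ 641. -135.    2.] [250.1 179. ]
glue_holder 0.89 [644.  92.  10.] [231.9 217.7]
glue_holder 0.18 [442. -31.   9.] [303.4 202.9]
mint_tin 0.71 [771. -18.  17.] [203.6 189.5]
```

```bash
python3 -c "
import cv2,numpy as np
cv2.imwrite('pics/s0big.png',cv2.resize(cv2.imread('pics/scene0.png'),(800,600),interpolation=2))"
```

```text
(no output)
```

View pics/s0big.png

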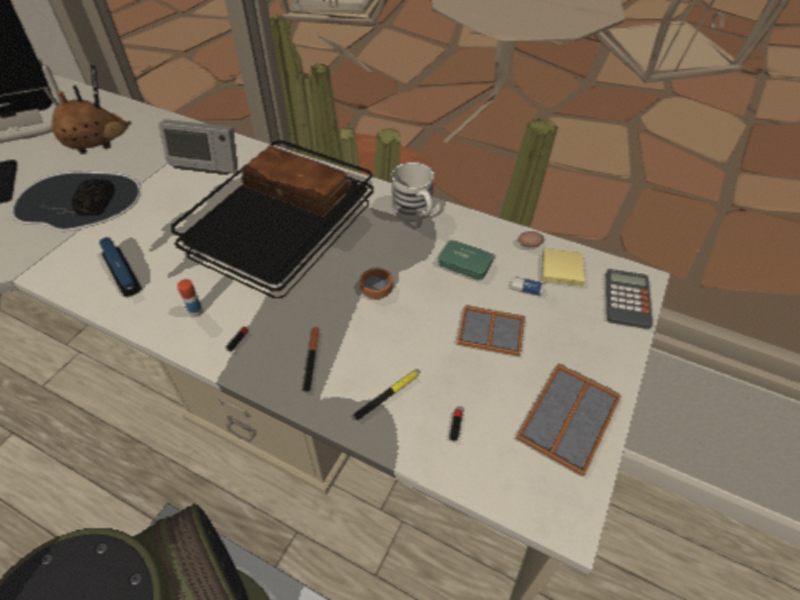

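The scene picture (shown at 1.5625x) has the orange marker at (311,358), the yellow marker at (387,394), cells at (237,338) and (456,424), and the glue stick at (189,297). The holder is at (377,284), the short tray at (491,330) and the long tray at (569,418). The network's second "cell_tray"/"eraser" hit at (764,-166) is the eraser.

```bash
cat >> h.py <<'E'
def plan(xyz,yaw_deg=None):
    "turn about tool z (first), then shift in turned tool axes (m) to bring TCP to xyz with tool x along yaw (mod 180)"
    s=observe(); M=R.from_quat(s["eef_rot"]).as_matrix(); j=s["joints"]
    psi=np.degrees(np.arctan2(M[1,0],M[0,0])); turn=0
    if yaw_deg is not None:
        j1=np.degrees(np.arctan2(xyz[1],xyz[0]))
        j6=((j1+90-yaw_deg+90)%180)-90; ps=j1+90-j6
        turn=-((ps-psi+180)%360-180)   # about tool z (down)
        # only if the turn is the way the wrist can go
        print("psi %.1f -> %.1f, j6 now %.0f goal %.0f"%(psi,ps,np.degrees(j[5]),j6)); psi=ps
    c,sn=np.cos(np.radians(psi)),np.sin(np.radians(psi)); d=(np.array(xyz)-s["tcp_pos"])/1000
    sh=[d[0]*c+d[1]*sn, d[0]*sn-d[1]*c, -d[2]]
    n=max(1,int(np.ceil(np.linalg.norm(sh)/.055)))
    print("TURN %.3f rad | SHIFT"%np.radians(turn),np.round(sh,4),"in %d rows of"%n,np.round(np.array(sh)/n,4),"clock %.1f"%s["clock"])
E
python3 - <<'E'
from h import *
T=T_cam("scene");K=np.array(camera_params("scene")["camera_matrix"]);k=.64
def w(uv,z): return px2w(T,K,np.array(uv)*k,z)[:,:2].round()
for n,uv,z in [("m2",[(315,328),(307,388)],7),("m1",[(417,373),(357,415)],7),("cA",[(245,329),(229,347)],7),("cB",[(460,409),(453,438)],7),
 ("glue top",[(186,285)],76),("glue bot",[(194,311)],3),("pen",[(562,365),(620,398),(584,472),(517,434)],10),("cell",[(466,306),(525,316),(521,354),(458,342)],10),("hold",[(377,277)],24)]:
    p=w(uv,z); print(n,p.tolist(),"mean",p.mean(0),"angs",[round(float(np.degrees(np.arctan2(*(p[(i+1)%len(p)]-p[i])[::-1])))) for i in range(len(p))],"len",[round(float(np.linalg.norm(p[(i+1)%len(p)]-p[i]))) for i in range(len(p))])
plan((440,-30,200),0)
E
```

```text
m2 [[501.0, 136.0], [392.0, 81.0]] mean [446.5 108.5] angs [-153, 27] len [122, 122]
m1 [[499.0, -65.0], [387.0, -16.0]] mean [443.  -40.5] angs [156, -24] len [122, 122]
cA [[443.0, 244.0], [399.0, 244.0]] mean [421. 244.] angs [180, 0] len [44, 44]
cB [[470.0, -155.0], [420.0, -165.0]] mean [ 445. -160.] angs [-169, 11] len [51, 51]
glue top [[437.0, 347.0]] mean [437. 347.] angs [0] len [0]
glue bot [[435.0, 355.0]] mean [435. 355.] angs [0] len [0]
pen [[623.0, -275.0], [604.0, -375.0], [456.0, -356.0], [469.0, -249.0]] mean [ 538.   -313.75] angs [-101, 173, 83, -10] len [102, 149, 108, 156]
cell [[668.0, -83.0], [695.0, -186.0], [613.0, -206.0], [587.0, -102.0]] mean [ 640.75 -144.25] angs [-75, -166, 104, 13] len [106, 84, 107, 83]
hold [[645.0, 89.0]] mean [645.  89.] angs [0] len [0]
psi 155.1 -> 0.0, j6 now -4 goal 86
TURN 2.708 rad | SHIFT [0.2088 0.529  0.0483] in 11 rows of [0.019  0.0481 0.0044] clock 0.9
```

```bash
python3 -c "
from h import *
plan((443,-40,200),156)"
```

```text
psi 155.1 -> 156.0, j6 now -4 goal -71
TURN -0.015 rad | SHIFT [-0.4128 -0.4063  0.0483] in 11 rows of [-0.0375 -0.0369  0.0044] clock 0.9
```

```bash
python3 -m crank '[[[-0.0375,-0.037,0.0044,0,0,-0.015,0.05],[-0.0375,-0.037,0.0044,0,0,0,0.05],[-0.0375,-0.037,0.0044,0,0,0,0.05],[-0.0375,-0.037,0.0044,0,0,0,0.05],[-0.0375,-0.037,0.0044,0,0,0,0.05],[-0.0375,-0.037,0.0044,0,0,0,0.05],[-0.0375,-0.037,0.0044,0,0,0,0.05],[-0.0375,-0.037,0.0044,0,0,0,0.05],[-0.0375,-0.037,0.0044,0,0,0,0.05],[-0.0375,-0.037,0.0044,0,0,0,0.05],[-0.0375,-0.037,0.0044,0,0,0,0.05],[0,0,0,0,0,0,0.05]]]' 40
cat >> h.py <<'E'
def dark(im,T,K,z,near,rad=95):
    "long dark/coloured blob nearest to world xy: minAreaRect back-projected on plane z"
    hsv=cv2.cvtColor(im,cv2.COLOR_RGB2HSV)
    m=((hsv[...,2]<70)|((hsv[...,1]>150)&(hsv[...,2]>80))).astype(np.uint8)
    m=cv2.morphologyEx(m,cv2.MORPH_CLOSE,np.ones((5,5)))
    cs,_=cv2.findContours(m,cv2.RETR_EXTERNAL,cv2.CHAIN_APPROX_NONE)
    for c in cs:
        if cv2.contourArea(c)<120: continue
        w=px2w(T,K,c[:,0,:],z)[:,:2]
        r=cv2.minAreaRect(w.astype(np.float32)); ctr=np.array(r[0])
        if np.linalg.norm(ctr-near)>rad: continue
        b=cv2.boxPoints(r); e=b[1]-b[0]; f=b[2]-b[1]; l=e if np.linalg.norm(e)>np.linalg.norm(f) else f
        print("blob ctr",ctr.round(1),"size",np.round(sorted(r[1]),0),"yaw %.1f"%(np.degrees(np.arctan2(l[1],l[0]))%180),"px",c[:,0].mean(0).round())
E
python3 - <<'E'
from h import *
im,T,K=snap("wrist","w1.png"); dark(im,T,K,9,(443,-40)); print(T[:3,3])
for d in spot_in("wrist","marker_1_mid"): print(d["score"],(T@np.r_[d["at"],1])[:3].round(1))
s=observe();print(s["tcp_pos"],s["width"])
E
```

```text
clock: 2.4
tcp_pos: [442.3, -43.3, 199.5]
eef_rot: [0.21, 0.978, -0.0, -0.0]
contact_force: [-1.2, 0.4, -0.3]
width: 0.589
grasp_force: 0.0
blob ctr [419.8 -28.2] size [12. 75.] yaw 156.3 px [257. 145.]
[375.40730458 -12.72101096 324.82424494]
0.85 [443.6 -34.9  14.6]
[441.61135103 -40.88896558 199.75290962] 0.5852066047886333
```

View pics/w1.png

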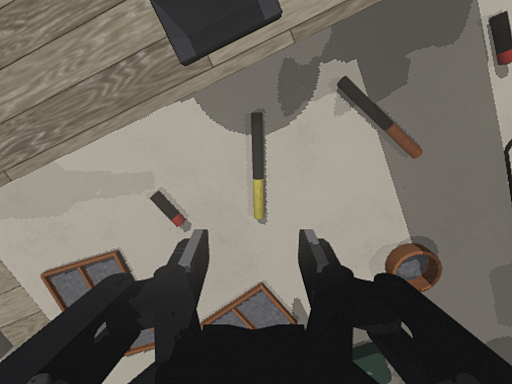

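The wrist view has the yellow marker upright in the image from (257,112) to (260,219). The orange marker runs (341,80)-(418,155). The trays show at (85,280) and (255,310), and the holder at (413,267).

Run:
```python
from h import *
T=T_cam("wrist");K=np.array(camera_params("wrist")["camera_matrix"])
for uv in ([(257,112),(260,219)],[(342,80),(417,156)]):
    p=px2w(T,K,uv,9)[:,:2]; d=p[1]-p[0]; print(p.round().tolist(),p.mean(0).round(1),np.linalg.norm(d).round(),np.degrees(np.arctan2(d[1],d[0])).round(1))
    if uv[0][0]==257: plan((*p.mean(0),21),None)
```

```text
[[385.0, -10.0], [502.0, -58.0]] [443.8 -34.2] 127.0 -22.2
TURN 0.000 rad | SHIFT [0.0007 0.007  0.1788] in 4 rows of [0.0002 0.0017 0.0447] clock 2.5
[[392.0, 85.0], [504.0, 137.0]] [448.2 111.1] 124.0 24.9
```

```bash
python3 -m crank '[[[0.0007,0.007,0.045,0,0,-0.035,0.04],[0,0,0.045,0,0,0,0.04],[0,0,0.045,0,0,0,0.04],[0,0,0.044,0,0,0,0.04],[0,0,0,0,0,0,0],[0,0,0,0,0,0,0],[0,0,0,0,0,0,0],[0,0,0,0,0,0,0],[0,0,0,0,0,0,0]]]' 40; python3 -c "
from h import *
print(observe()['tcp_pos'])
plan((530,-285,110),171)"
```

```text
clock: 3.62
tcp_pos: [444.1, -34.1, 21.2]
eef_rot: [0.191, 0.982, 0.0, 0.0]
contact_force: [-0.3, -0.2, -0.3]
width: 0.141
grasp_force: 41.5
[444.10294974 -34.12534284  21.22137619]
psi 158.0 -> -9.0, j6 now -77 goal 71
TURN 2.915 rad | SHIFT [ 0.1241  0.2343 -0.0888] in 6 rows of [ 0.0207  0.0391 -0.0148] clock 3.6
```

```bash
python3 -m crank '[[[0,0,-0.05,0,0,0,0],[0,0,-0.05,0,0,0,0],[-0.02,-0.039,-0.01,0,0,-0.12,0],[-0.02,-0.039,-0.01,0,0,-0.107,0],[-0.021,-0.039,-0.01,0,0,0,0],[-0.021,-0.039,-0.01,0,0,0,0],[-0.021,-0.039,-0.01,0,0,0,0],[-0.021,-0.039,0,0,0,0,0],[0,0,0,0,0,0,0],[0,0,0,0,0,0,0]]]'
python3 - <<'E'
from h import *
im,T,K=snap("wrist","w2.png")
for d in spot_in("wrist","pen_tray"): print(d["score"],(T@np.r_[d["at"],1])[:3].round(1))
snap("side","side2.png")
E
```

```text
clock: 4.88
tcp_pos: [515.3, -287.4, 170.5]
eef_rot: [0.078, 0.997, 0.0, -0.0]
contact_force: [0.3, 0.7, 1.1]
width: 0.138
grasp_force: 41.6
```

View pics/w2.png

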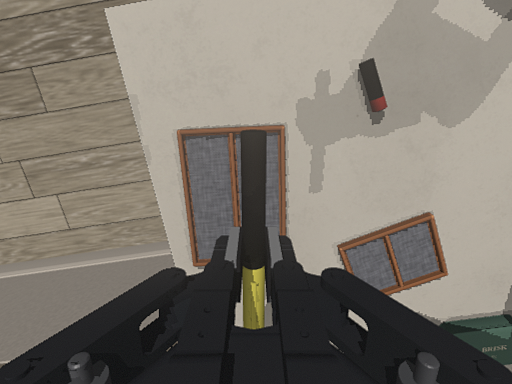

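The wrist view has the marker held straight along the image. The long tray's near edge runs (179,130)-(284,124) and its left side goes down to (196,266). The short tray's corners are (338,245), (432,213) and (447,274), and a cell lies at (372,86).

Run:
```python
from h import *
T=T_cam("wrist");K=np.array(camera_params("wrist")["camera_matrix"])
p=px2w(T,K,[(179,130),(284,124),(196,266)],10)[:,:2]
print("pen",p.round(),np.linalg.norm(p[1]-p[0]),np.degrees(np.arctan2(*(p[1]-p[0])[::-1])),np.degrees(np.arctan2(*(p[2]-p[0])[::-1])))
e=(p[1]-p[0])/np.linalg.norm(p[1]-p[0]); f=np.array([e[1],-e[0]]); mid=p[:2].mean(0)
c=mid+f*79; print("ctr",c,"bays",c+26*e,c-26*e)
p=px2w(T,K,[(338,245),(432,213),(447,274)],10)[:,:2]; print("cell",p.round(),(p[0]+p[2])/2,np.linalg.norm(np.diff(p,axis=0),axis=1),np.degrees(np.arctan2(*(p[1]-p[0])[::-1])),np.degrees(np.arctan2(*(p[2]-p[1])[::-1])))
p=px2w(T,K,[(366,61),(379,110)],7)[:,:2]; print("cellB",p.round(),p.mean(0),np.degrees(np.arctan2(*(p[1]-p[0])[::-1])))
```

```text
pen [[ 457. -353.]
 [ 468. -248.]
 [ 614. -370.]] 105.84195633889566 84.20981920650283 -6.188156510219373
ctr [ 541.30354044 -308.5679571 ] bays [ 543.92657112 -282.70060876] [ 538.68050976 -334.43530543]
cell [[ 612. -204.]
 [ 589.  -98.]
 [ 671.  -78.]] [ 641.47297223 -141.04120093] [107.75473623  84.36417385] 102.44688507047145 13.686522420523808
cellB [[ 422. -163.]
 [ 470. -152.]] [ 445.98419354 -157.79147754] 13.240707314429544
```

```bash
python3 -c "
from h import *
plan((544.5,-282.5,26))
s=observe();M=R.from_quat(s['eef_rot']).as_matrix();print(np.degrees(np.arctan2(M[1,0],M[0,0])))
c=np.radians(2.1)"
```

```text
TURN 0.000 rad | SHIFT [-0.0278  0.0089  0.1451] in 3 rows of [-0.0093  0.003   0.0484] clock 5.0
171.06777316461762
```

```bash
python3 -m crank '[[[-0.028,0.009,0.03,0,0,-0.034,0],[0,0,0.04,0,0,0,0],[0,0,0.04,0,0,0,0],[0,0,0.02,0,0,0,0],[0,0,0.01,0,0,0,0],[0,0,0.005,0,0,0,0],[0,0,0,0,0,0,0],[0,0,0,0,0,0,0.017],[0,0,0,0,0,0,0.017],[0,0,0,0,0,0,0.017]]]'; python3 -c "
from h import *
s=observe();print(s['tcp_pos'],s['contact_force'])"
```

```text
clock: 6.28
tcp_pos: [544.8, -283.4, 26.2]
eef_rot: [0.061, 0.998, -0.0, 0.0]
contact_force: [0.5, -0.3, 0.4]
width: 0.203
grasp_force: 0.0
[ 544.82652938 -283.4175916    26.17241588] [ 0.48742525 -0.28903818  0.40011732]
```

```bash
python3 -m crank '[[[0,0,-0.03,0,0,0,0.017],[0,0,-0.06,0,0,0,0.017],[0,0,-0.03,0,0,-0.14,0.04],[0,0,0,0,0,-0.14,0.04],[0,0,0,0,0,-0.14,0.04],[0,0,0,0,0,-0.14,0.04],[-0.01,0.05,-0.003,0,0,0,0.04],[-0.01,0.05,-0.003,0,0,0,0.04],[-0.01,0.05,-0.003,0,0,0,0.04],[-0.01,0.05,-0.003,0,0,0,0.04],[-0.01,0.05,0,0,0,0,0.04],[-0.01,0.05,0,0,0,0,0.04]]]'; python3 -m crank '[[[-0.01,0.05,0,0,0,0,0.04],[-0.008,0.047,0,0,0,0,0.04],[0,0,0,0,0,0,0.04],[0,0,0,0,0,0,0.04]]]'
python3 - <<'E'
from h import *
im,T,K=snap("wrist","w3.png"); snap("side","side3.png")
for d in spot_in("wrist","marker_1_mid"): print(d["score"],(T@np.r_[d["at"],1])[:3].round(1))
E
```

```text
clock: 7.78
tcp_pos: [471.5, 15.3, 158.2]
eef_rot: [-0.217, 0.976, -0.0, 0.0]
contact_force: [0.1, 0.2, 0.3]
width: 0.465
grasp_force: 0.0
clock: 8.28
tcp_pos: [447.4, 109.0, 158.0]
eef_rot: [-0.217, 0.976, -0.0, 0.0]
contact_force: [1.1, 0.8, -0.5]
width: 0.468
grasp_force: 0.0
```

View pics/w3.png

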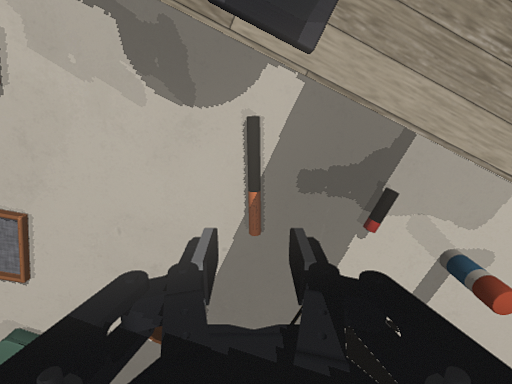

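The wrist view has the orange marker from (253,116) to (255,236). Cell A runs (392,190)-(371,231), and the glue stick's base is near (452,258).

```bash
cat >> h.py <<'E'
def seg(*uv,z=9):
    T=T_cam("wrist");K=np.array(camera_params("wrist")["camera_matrix"])
    p=px2w(T,K,uv,z)[:,:2]; d=p[1]-p[0]; m=p.mean(0)
    print("ctr",m.round(1),"len %.0f yaw %.1f"%(np.linalg.norm(d),np.degrees(np.arctan2(d[1],d[0])))); return m
E
python3 - <<'E'
from h import *
m=seg((253,116),(255,236)); plan((*m,21))
s=observe();M=R.from_quat(s['eef_rot']).as_matrix();print("psi",np.degrees(np.arctan2(M[1,0],M[0,0])))
seg((393,190),(371,231))
E
```

```text
ctr [449.  109.2] len 126 yaw 25.9
TURN 0.000 rad | SHIFT [-1.500e-03  1.000e-04  1.369e-01] in 3 rows of [-0.0005  0.      0.0456] clock 8.4
psi -155.03446258065316
ctr [423.  245.6] len 49 yaw 4.9
```

```bash
python3 -m crank '[[[-0.0015,0,0.045,0,0,-0.015,0.04],[0,0,0.046,0,0,0,0.04],[0,0,0.046,0,0,0,0.04],[0,0,0,0,0,0,0.03],[0,0,0,0,0,0,0],[0,0,0,0,0,0,0],[0,0,0,0,0,0,0],[0,0,0,0,0,0,0],[0,0,-0.05,0,0,0,0],[0,0,-0.05,0,0,0,0]]]' 40; python3 -m crank '[[[0,0,0,0,0,0.143,0],[0,0,0,0,0,0.143,0],[0,0,0,0,0,0.143,0],[0,0,0,0,0,0.143,0],[0,0,0,0,0,0,0]]]'; python3 -c "
from h import *
plan((538,-334.5,120))"
```

```text
clock: 9.68
tcp_pos: [448.3, 109.9, 122.0]
eef_rot: [-0.224, 0.975, 0.0, -0.001]
contact_force: [0.5, -0.3, 0.1]
width: 0.141
grasp_force: 40.3
clock: 10.3
tcp_pos: [448.6, 110.0, 121.0]
eef_rot: [0.059, 0.998, 0.0, 0.0]
contact_force: [-0.7, -0.2, 0.0]
width: 0.141
grasp_force: 40.3
TURN 0.000 rad | SHIFT [-0.1415 -0.4308  0.001 ] in 9 rows of [-0.0157 -0.0479  0.0001] clock 10.3
```

```bash
python3 -m crank '[[[-0.0157,-0.0479,0,0,0,0,0],[-0.0157,-0.0479,0,0,0,0,0],[-0.0157,-0.0479,0,0,0,0,0],[-0.0157,-0.0479,0,0,0,0,0],[-0.0157,-0.0479,0,0,0,0,0],[-0.0157,-0.0479,0,0,0,0,0],[-0.0157,-0.0479,0,0,0,0,0],[-0.0157,-0.0479,0,0,0,0,0],[-0.0157,-0.0479,0,0,0,0,0],[0,0,0,0,0,0,0],[0,0,0,0,0,0,0]]]'
python3 - <<'E'
from h import *
snap("wrist","w4.png"); plan((538,-334.5,26))
E
```

```text
clock: 11.68
tcp_pos: [537.2, -334.4, 120.5]
eef_rot: [0.059, 0.998, 0.0, -0.0]
contact_force: [0.2, 1.6, 0.1]
width: 0.138
grasp_force: 40.3
TURN 0.000 rad | SHIFT [-0.0007 -0.0004  0.0947] in 2 rows of [-0.0004 -0.0002  0.0474] clock 11.7
```

View pics/w4.png

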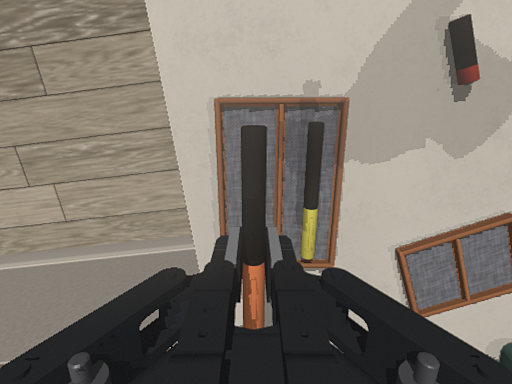

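The yellow marker lies flat in the right bay, (316,122)-(307,262), a little towards the far wall, which is at row ~264. The orange one is over the left bay.

Run:
```python
from h import *
seg((316,122),(307,261),z=11); seg((314,103),(310,262),z=10); seg((249,101),(231,250),z=10)
seg((217,98),(349,98),z=10);seg((349,98),(334,268),z=10);seg((453,18),(471,82),z=7)
p=seg((398,250),(512,217),z=10)
```

```text
ctr [ 549.9 -283.4] len 130 yaw -6.8
ctr [ 543.4 -282.2] len 147 yaw -4.6
ctr [ 528.6 -345.1] len 136 yaw -14.3
ctr [ 463.6 -300.9] len 106 yaw 83.2
ctr [ 547.8 -256.8] len 157 yaw -6.3
ctr [ 445.4 -158.9] len 51 yaw 21.2
ctr [ 602.5 -153.1] len 105 yaw 102.0
```

```bash
python3 -m crank '[[[-0.001,-0.001,0.03,0,0,0,0],[0,0,0.04,0,0,0,0],[0,0,0.015,0,0,0,0],[0,0,0.009,0,0,0,0],[0,0,0,0,0,0,0],[0,0,0,0,0,0,0.017],[0,0,0,0,0,0,0.017],[0,0,0,0,0,0,0.017],[0,0,-0.03,0,0,0,0.017],[0,0,-0.06,0,0,0,0.03]]]'; python3 -c "
from h import *
plan((447,-158.5,130),13)"
```

```text
clock: 12.98
tcp_pos: [537.3, -335.4, 115.8]
eef_rot: [0.06, 0.998, 0.001, -0.002]
contact_force: [0.3, -0.7, 0.8]
width: 0.355
grasp_force: 0.0
psi 173.1 -> 13.0, j6 now -118 goal 57
TURN 2.795 rad | SHIFT [-0.0482 -0.1927 -0.0142] in 4 rows of [-0.0121 -0.0482 -0.0035] clock 13.0
```

```bash
python3 -m crank '[[[0,0,-0.014,0,0,-0.175,0.04],[0,0,0,0,0,-0.172,0.04],[0.012,0.048,0,0,0,0,0.04],[0.012,0.048,0,0,0,0,0.04],[0.012,0.048,0,0,0,0,0.04],[0.012,0.048,0,0,0,0,0.04],[0,0,0,0,0,0,0.04],[0,0,0,0,0,0,0.04]]]'
python3 - <<'E'
from h import *
im,T,K=snap("wrist","w5.png"); dark(im,T,K,8,(446,-158),30)
s=observe();M=R.from_quat(s['eef_rot']).as_matrix();print("psi",np.degrees(np.arctan2(M[1,0],M[0,0])),s["tcp_pos"])
E
```

```text
clock: 13.98
tcp_pos: [448.8, -160.2, 131.4]
eef_rot: [-0.113, 0.994, -0.0, 0.001]
contact_force: [0.5, -0.4, 0.3]
width: 0.468
grasp_force: 0.0
blob ctr [ 439.5 -160.2] size [13. 39.] yaw 13.6 px [256. 176.]
psi -166.99848342044618 [ 448.81250901 -160.42992687  131.18912751]
```

View pics/w5.png

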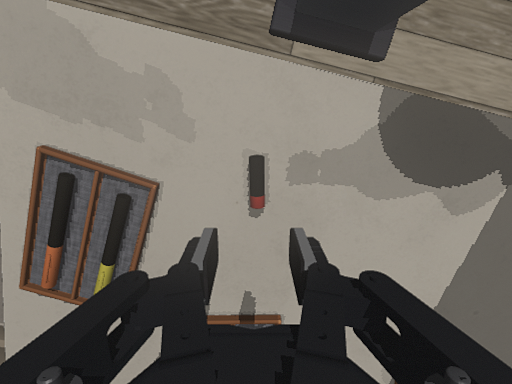

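Both markers lie flat, one in each bay. The cell runs from (257,155) to (258,208), in line with the tool.

Run:
```python
from h import *
m=seg((257,155),(258,208)); plan((*m,21))
```

```text
ctr [ 444.8 -157.8] len 51 yaw 14.3
TURN 0.000 rad | SHIFT [0.0034 0.0035 0.1102] in 3 rows of [0.0011 0.0012 0.0367] clock 14.0
```

```bash
python3 -m crank '[[[0.0034,0.0035,0.035,0,0,-0.012,0.04],[0,0,0.04,0,0,0,0.04],[0,0,0.035,0,0,0,0.04],[0,0,0,0,0,0,0.03],[0,0,0,0,0,0,0],[0,0,0,0,0,0,0],[0,0,0,0,0,0,0],[0,0,0,0,0,0,0],[0,0,-0.05,0,0,0,0],[0,0,-0.05,0,0,0,0]]]' 40; python3 -m crank '[[[-0.049,-0.0135,0,0,0,0,0],[-0.049,-0.0135,0,0,0,0,0],[-0.049,-0.0135,0,0,0,0,0],[-0.049,-0.0135,0,0,0,0,0],[0,0,0,0,0,0,0],[0,0,0,0,0,0,0]]]'
python3 - <<'E'
from h import *
snap("wrist","w6.png"); plan((647.3,-166.3,26))
E
```

```text
clock: 15.28
tcp_pos: [443.9, -157.0, 122.2]
eef_rot: [-0.119, 0.993, 0.0, -0.0]
contact_force: [1.1, 0.3, 1.1]
width: 0.144
grasp_force: 42.0
clock: 16.02
tcp_pos: [646.8, -163.0, 120.5]
eef_rot: [-0.119, 0.993, 0.0, -0.0]
contact_force: [1.0, -0.4, 0.2]
width: 0.149
grasp_force: 42.0
TURN 0.000 rad | SHIFT [ 0.0001 -0.0032  0.0949] in 2 rows of [ 0.     -0.0016  0.0475] clock 16.1
```

View pics/w6.png

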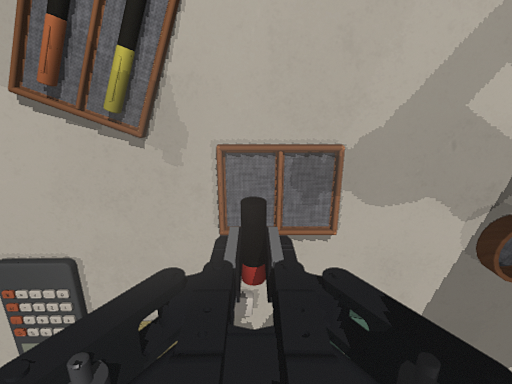

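The cell is held in line over the left bay of the short tray, whose corners are (217,147), (343,146), (337,233) and (222,233).

Run:
```python
from h import *
a=seg((217,147),(343,146),z=10); b=seg((222,233),(337,233),z=10);seg((217,147),(222,233),z=10)
c=(a+b)/2; e=np.array([-.235,.972]); print(c,c+26*e,c-26*e); plan((*(c-26*e),26))
```

```text
ctr [ 604.3 -150.6] len 107 yaw 104.1
ctr [ 682.2 -129.8] len 107 yaw 103.6
ctr [ 656.  -192.1] len 80 yaw 14.8
[ 643.25313345 -140.18010889] [ 637.14313345 -114.90810889] [ 649.36313345 -165.45210889]
TURN 0.000 rad | SHIFT [-0.0021 -0.0029  0.0949] in 2 rows of [-0.0011 -0.0014  0.0475] clock 16.1
```

```bash
python3 -m crank '[[[-0.002,-0.003,0.03,0,0,0,0],[0,0,0.04,0,0,0,0],[0,0,0.015,0,0,0,0],[0,0,0.009,0,0,0,0],[0,0,0,0,0,0,0],[0,0,0,0,0,0,0.018],[0,0,0,0,0,0,0.018],[0,0,0,0,0,0,0.018],[0,0,-0.03,0,0,0,0.018],[0,0,-0.06,0,0,0,0.03],[0,0,-0.02,0,0,0.15,0.04]]]'; python3 -m crank '[[[0.021,0.0477,0,0,0,0,0.04],[0.021,0.0477,0,0,0,0,0.04],[0.021,0.0477,0,0,0,0,0.04],[0.021,0.0477,0,0,0,0,0.04],[0.021,0.0477,0,0,0,0,0.04],[0.021,0.0477,0,0,0,0,0.04],[0.021,0.0477,0,0,0,0,0.04],[0.021,0.0477,0,0,0,0,0.04],[0.021,0.0477,0,0,0,0,0.04],[0,0,0,0,0,0,0.04],[0,0,0,0,0,0,0.04]]]';python3 - <<'E'
from h import *
im,T,K=snap("wrist","w7.png"); dark(im,T,K,8,(423,245),30)
s=observe();M=R.from_quat(s['eef_rot']).as_matrix();print("psi",np.degrees(np.arctan2(M[1,0],M[0,0])),s["tcp_pos"])
for d in spot_in("wrist","glue_stick_mid"): print(d["score"],(T@np.r_[d["at"],1])[:3].round(1))
E
```

```text
clock: 17.45
tcp_pos: [651.2, -165.9, 141.3]
eef_rot: [-0.043, 0.999, -0.001, 0.003]
contact_force: [-0.4, -0.2, 0.3]
width: 0.465
grasp_force: 0.0
clock: 18.82
tcp_pos: [423.8, 245.0, 137.1]
eef_rot: [-0.045, 0.999, -0.0, 0.0]
contact_force: [-0.0, -0.0, -0.3]
width: 0.471
grasp_force: 0.0
blob ctr [416.7 245.4] size [13. 39.] yaw 1.3 px [254. 176.]
psi -174.92424138283428 [423.97520251 244.60180104 137.00856991]
0.94 [435.8 350.   64.6]
```

View pics/w7.png

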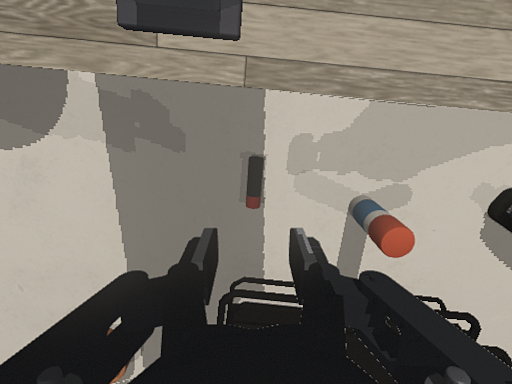

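Cell A runs (256,156)-(253,208). The glue stick's red cap top is centred at (398,238) and its base is near (362,206). The cage tray lies beyond them.

Run:
```python
from h import *
m=seg((256,156),(253,208)); plan((*m,21)); seg((398,238),(399,238),z=76);
```

```text
ctr [422.7 245.3] len 51 yaw 1.9
TURN 0.000 rad | SHIFT [0.0013 0.001  0.116 ] in 3 rows of [0.0004 0.0003 0.0387] clock 18.9
ctr [436.8 353.1] len 1 yaw 95.0
```

```bash
python3 -m crank '[[[0.0013,0.001,0.036,0,0,0.055,0.04],[0,0,0.04,0,0,0,0.04],[0,0,0.04,0,0,0,0.04],[0,0,0,0,0,0,0.03],[0,0,0,0,0,0,0],[0,0,0,0,0,0,0],[0,0,0,0,0,0,0],[0,0,0,0,0,0,0],[0,0,-0.05,0,0,0,0],[0,0,-0.05,0,0,0,0],[0,0,0,0,0,-0.105,0],[0,0,0,0,0,-0.105,0]]]' 40; python3 -m crank '[[[-0.0151,-0.0501,0,0,0,0,0],[-0.0151,-0.0501,0,0,0,0,0],[-0.0151,-0.0501,0,0,0,0,0],[-0.0151,-0.0501,0,0,0,0,0],[-0.0151,-0.0501,0,0,0,0,0],[-0.0151,-0.0501,0,0,0,0,0],[-0.0151,-0.0501,0,0,0,0,0],[-0.0151,-0.0501,0,0,0,0,0],[0,0,0,0,0,0,0],[0,0,0,0,0,0,0]]]'
python3 - <<'E'
from h import *
snap("wrist","w8.png"); plan((637,-115,26))
E
```

```text
clock: 20.42
tcp_pos: [422.3, 246.1, 121.6]
eef_rot: [-0.124, 0.992, 0.0, 0.001]
contact_force: [-0.4, 0.3, -0.0]
width: 0.149
grasp_force: 42.1
clock: 21.68
tcp_pos: [635.9, -113.2, 120.5]
eef_rot: [-0.122, 0.993, 0.0, -0.0]
contact_force: [0.2, 1.1, -0.3]
width: 0.148
grasp_force: 42.1
TURN 0.000 rad | SHIFT [-0.0005 -0.0025  0.0948] in 2 rows of [-0.0003 -0.0012  0.0474] clock 21.7
```

View pics/w8.png

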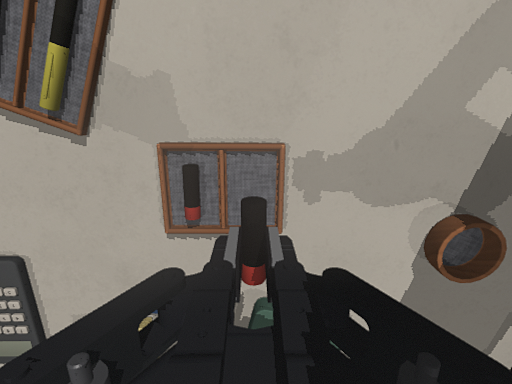

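The first cell lies flat in the left bay at (191,196), and the second is over the right bay. The holder is at (466,248).

```bash
python3 -m crank '[[[0,-0.0025,0.03,0,0,0,0],[0,0,0.04,0,0,0,0],[0,0,0.015,0,0,0,0],[0,0,0.009,0,0,0,0],[0,0,0,0,0,0,0],[0,0,0,0,0,0,0.018],[0,0,0,0,0,0,0.018],[0,0,0,0,0,0,0.018],[0,0,-0.03,0,0,0,0.018],[0,0,-0.06,0,0,0,0.03],[0,0,-0.06,0,0,0.12,0.065],[0,0,-0.01,0,0,0.12,0.065]]]'
python3 - <<'E'
from h import *
snap("wrist","w9.png");plan((436.5,352,180))
E
python3 -m crank '[[[0.04,0.0467,0,0,0,0,0.065],[0.04,0.0467,0,0,0,0,0.065],[0.04,0.0467,0,0,0,0,0.065],[0.04,0.0467,0,0,0,0,0.065],[0.04,0.0467,0,0,0,0,0.065],[0,0.0467,0,0,0,0,0.065],[0,0.0467,0,0,0,0,0.065],[0,0.0467,0,0,0,0,0.065],[0,0.0467,0,0,0,0,0.065],[0,0.0467,0,0,0,0,0.065],[0,0,0,0,0,0,0.065],[0,0,0,0,0,0,0.065]]]'
python3 - <<'E'
from h import *
im,T,K=snap("wrist","w10.png")
for d in spot_in("wrist","glue_stick_mid"): print(d["score"],(T@np.r_[d["at"],1])[:3].round(1))
a=cv2.imread("pics/w9.png");b=cv2.imread("pics/w10.png");cv2.imwrite("pics/c.png",cv2.resize(np.hstack([a,b]),(800,300),interpolation=3))
plan((436.5,352,58))
E
```

```text
clock: 23.22
tcp_pos: [638.2, -116.4, 192.3]
eef_rot: [-0.0, 1.0, -0.001, 0.004]
contact_force: [-0.3, -0.5, 0.0]
width: 0.756
grasp_force: 0.0
TURN 0.000 rad | SHIFT [0.204  0.4672 0.0112] in 10 rows of [0.0204 0.0467 0.0011] clock 23.3
clock: 24.78
tcp_pos: [434.7, 349.5, 186.2]
eef_rot: [-0.003, 1.0, -0.0, -0.0]
contact_force: [0.6, -0.7, 0.8]
width: 0.762
grasp_force: 0.0
0.86 [436.4 356.2  75.4]
TURN 0.000 rad | SHIFT [-0.0015  0.0029  0.1287] in 3 rows of [-0.0005  0.001   0.0429] clock 24.9
```

View pics/c.png

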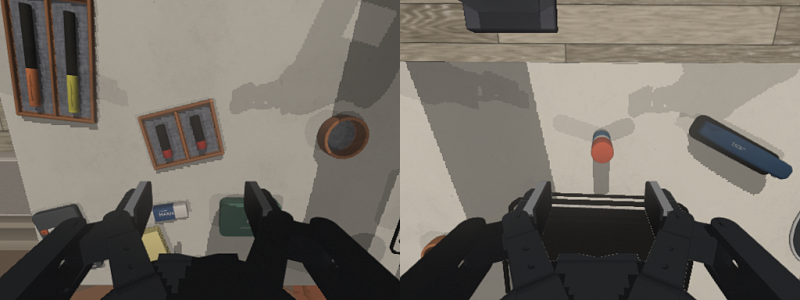

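View pics/w10.png

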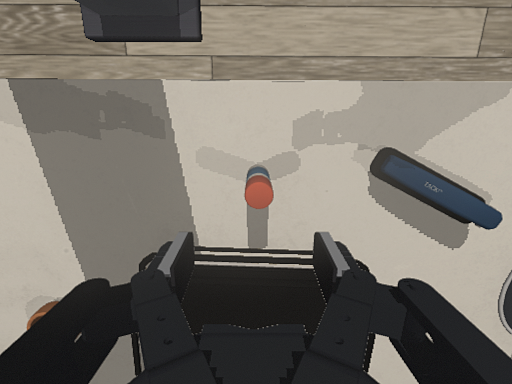

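Both cells lie flat, one in each bay of the short tray. The glue stick's cap is centred at (259,194), the clearances around it are open, and the cage stays beyond the fingers.

Run:
```python
from h import *
seg((244,250),(260,250),z=30)
m=seg((259,194),(260,194),z=76); plan((*m,58))
```

```text
ctr [521.3 347.9] len 18 yaw 90.2
ctr [439.2 354.6] len 1 yaw 90.2
TURN 0.000 rad | SHIFT [-0.0042  0.0055  0.1287] in 3 rows of [-0.0014  0.0018  0.0429] clock 24.9
```

```bash
python3 -m crank '[[[-0.003,0.0055,0.045,0,0,0,0.065],[0,0,0.045,0,0,0,0.065],[0,0,0.038,0,0,0,0.065],[0,0,0,0,0,0,0.05],[0,0,0,0,0,0,0.015],[0,0,0,0,0,0,0.015],[0,0,0,0,0,0,0.015],[0,0,0,0,0,0,0.015],[0,0,0,0,0,0,0.015],[0,0,-0.04,0,0,0,0.015],[0,0,-0.05,0,0,0,0.015],[0,0,-0.03,0,0,0,0.015]]]' 40; python3 -m crank '[[[0,-0.05,0,0,0,0,0.015],[0,-0.05,0,0,0,0,0.015],[0,-0.05,0,0,0,0,0.015],[0,-0.05,0,0,0,0,0.015],[-0.04,-0.05,0,0,0,0,0.015],[-0.04,-0.013,0,0,0,0,0.015],[-0.04,0,0,0,0,0,0.015],[-0.04,0,0,0,0,0,0.015],[-0.04,0,0,0,0,0,0.015],[0,0,0,0,0,0,0.015],[0,0,0,0,0,0,0.015]]]'
python3 - <<'E'
from h import *
snap("wrist","w11.png"); im,T,K=snap("scene","sc11.png")
for d in spot_in("scene","glue_holder"): print(d["score"],(T@np.r_[d["at"],1])[:3].round(1))
print(observe()["tcp_pos"])
E
```

```text
clock: 26.38
tcp_pos: [438.3, 355.9, 182.5]
eef_rot: [-0.002, 1.0, 0.001, 0.002]
contact_force: [0.4, 0.8, -1.5]
width: 0.292
grasp_force: 39.4
clock: 27.75
tcp_pos: [637.6, 94.6, 179.3]
eef_rot: [-0.002, 1.0, 0.0, 0.0]
contact_force: [-0.2, -0.2, -0.4]
width: 0.293
grasp_force: 39.5
[637.56258594  94.74324004 179.59443348]
```

View pics/w11.png

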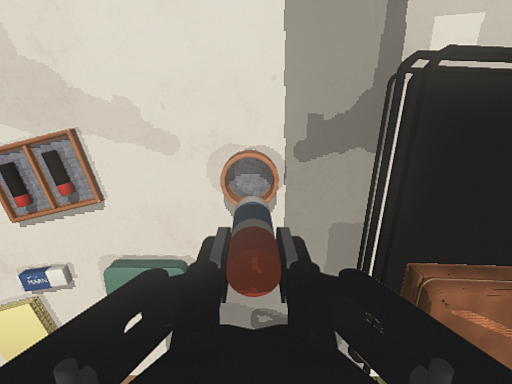

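The glue stick is held upright, with the holder's rim below it: left 220, right 278, top row 151, so its centre is near (249,180).

Run:
```python
from h import *
seg((220,180),(278,180),z=24); m=seg((249,180),(250,180),z=24); a=seg((249,151),(250,151),z=24);print(a+[31,0])
plan((*m,64))
```

```text
ctr [641.3  90.4] len 61 yaw 90.2
ctr [641.3  90.9] len 1 yaw 90.2
ctr [610.9  90.9] len 1 yaw 90.2
[641.8855512   90.88724102]
TURN 0.000 rad | SHIFT [-0.0037 -0.0039  0.1156] in 3 rows of [-0.0012 -0.0013  0.0385] clock 27.9
```

```bash
python3 -m crank '[[[-0.004,-0.004,0.03,0,0,0,0.015],[0,0,0.04,0,0,0,0.015],[0,0,0.025,0,0,0,0.015],[0,0,0.012,0,0,0,0.015],[0,0,0.0075,0,0,0,0.015],[0,0,0.001,0,0,0,0.015],[0,0,0,0,0,0,0.015]]]'; python3 -c "
from h import *
s=observe();print(s['tcp_pos'],s['contact_force'])"
```

```text
clock: 28.78
tcp_pos: [642.6, 90.6, 64.5]
eef_rot: [-0.002, 1.0, -0.0, 0.001]
contact_force: [0.0, -1.7, 4.6]
width: 0.293
grasp_force: 39.5
[642.58697647  90.55385926  64.54980234] [ 0.03149995 -1.73909256  4.58664039]
```

Light contact (about 4.6 N) means it is seated. I'll release, rise and check.

```bash
python3 -m crank '[[[0,0,0,0,0,0,0.035],[0,0,0,0,0,0,0.045],[0,0,0,0,0,0,0.05],[0,0,-0.02,0,0,0,0.05],[0,0,-0.05,0,0,0,0.05],[0,0,-0.05,0,0,0,0.05],[0.05,0,-0.02,0,0,0,0.05],[0.05,0,0,0,0,0,0.05],[0.04,0,0,0,0,0,0.05],[0,0,0,0,0,0,0.05],[0,0,0,0,0,0,0.05]]]'
python3 - <<'E'
from h import *
im,_,_=snap("side","end_side.png"); im2,_,_=snap("scene","end_scene.png")
a=cv2.resize(im[110:290,170:350],(400,400),interpolation=2);b=cv2.resize(im2[130:320,200:410],(400,400),interpolation=2)
cv2.imwrite("pics/end.png",cv2.cvtColor(np.hstack([a,b]),cv2.COLOR_RGB2BGR))
E
```

```text
clock: 30.15
tcp_pos: [502.8, 90.1, 204.6]
eef_rot: [-0.002, 1.0, 0.0, 0.001]
contact_force: [-0.4, 0.1, -0.2]
width: 0.586
grasp_force: 0.0
```

View pics/end.png

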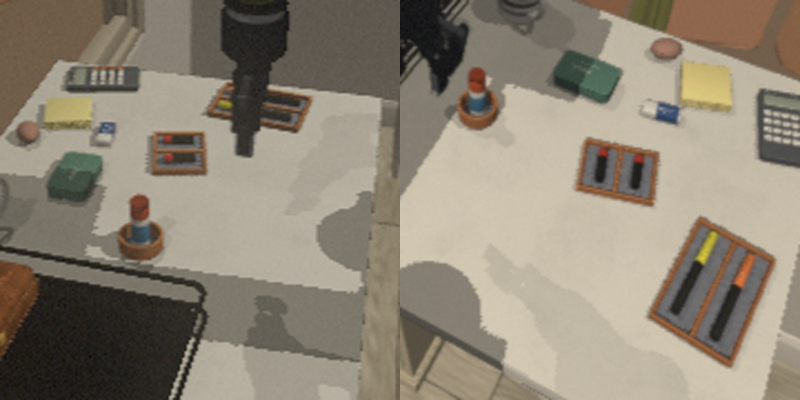

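The final views show both markers and both cells flat, one per bay. The glue stick is upright in the holder, the tin and eraser look untouched, and the arm is clear of everything.

```bash
python3 -c "
from h import *
print(finish_job())"
```

```text
the job is handed in; nothing more can be done
None
```

The job is handed in at about 30 s on the clock: markers, then cells, each flat in its own bay, then the glue stick upright in the round holder, with the mint tin and eraser left where they were.

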